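# Dry-fit the blind-drilled end block of a towel rail, then hold it hole-up for glue

## Task

The dark wooden end block lying on the bench has a blind hole in one end only: find that end by gently trying the block on the bare wooden spigot of the towel rail (do not force it), push it fully home and let go so that it hangs there by itself as a dry fit. Then take hold of it again, draw it off the spigot, turn it so that its hole points straight up, and finish still holding it like that, hole up, in the air well above the bench (a hand's breadth or more), ready for the glue. Leave the other things on the bench where they are.

Things in the scene. Friction and masses are not known exactly. Their poses are not given: they have to be found in the camera images.
- end_block: Dark wooden end block, 34 x 34 mm square, 76 mm long, about 75 g, lying on a long side at any angle. Origin at its very centre, x axis along its length, y and z square to its long faces. One end only has a centred blind hole, 16.5 mm across with a 2 mm countersink, 30 mm deep; the other is solid. From above both look alike: which end is drilled is for you to find, by feel or seen end-on.
- spigot_root (a point): Centre of the rail's shoulder, where a pale round spigot 14 mm across, 24 mm long, with a rounded tip, begins. y points out along the spigot, away from the brackets; z is up. A block fully home has its end face on the shoulder, its centre 38 mm out along y; its solid end would stop on the tip, centre 62 mm out. Let go at home it stays hanging, drooping up to about 6 degrees.
- towel_rail: Towel rail, fixed to the bench: pale round rail 22 mm across, axis 90 mm up, on two dark brackets and a back board 62 x 190 x 16 mm. Origin under the board, y along the rail to the bare spigot, z up. The nearer bracket stands 35 to 51 mm behind the shoulder, 14.5 mm above the axis; the board ends 5 mm behind the shoulder. The other end already carries such a block.
- glue_bottle: Glue bottle, 56 mm across and 178 mm tall, standing; bystander. Origin under its centre.
- sanding_block: Brown sanding block, 60 x 99 x 23 mm; bystander. Origin at the centre of its underside.
- flat_brush: Flat paint brush with wooden handle, 198 mm long, lying; bystander. Origin at the centre of its underside.
- pencil: Red pencil, 142 mm long, lying; bystander. Origin at the centre of its underside.
- tape_roll: Roll of masking tape, 109 mm across and 30 mm high, lying flat; bystander. Origin at the centre of its underside.
- spring_clamp_1: Red spring clamp, 52 x 107 x 20 mm, lying; bystander. Origin at the centre of its underside.
Mind the look-alikes: they are no part of the job. Leave any blue look-alike of the end_block alone.

How it is judged:
On the way:
1. the end block is fully home on the spigot (end face within 5 mm of the shoulder) and hangs there by itself, untouched by the robot (y of end_block in the frame of spigot_root between 0.03 and 0.043 m and z of end_block in the frame of spigot_root between -0.01 and 0.006 m and x of end_block in the frame of spigot_root between -0.006 and 0.006 m and contact force between each of the arm, the fingers and end_block below 0.05 N and linear speed of end_block below 0.03 m/s), for 0.2 s.
At the end, for the whole second after the job is handed in: The end block is held still between the fingers with its hole pointing up (within 0.2 rad of vertical), its centre more than 120 mm above the bench, off the spigot and not touching the towel rail (angle between end_block's own x axis and vertical below 0.2 rad and height (world z) of end_block above 0.12 m and distance between end_block and spigot_root above 0.07 m and contact force between the fingers and end_block above 1 N and contact force between end_block and towel_rail below 0.05 N and linear speed of end_block below 0.03 m/s and angular speed of end_block below 0.3 rad/s); the arm keeps its last pose, push and grip.
It fails at once if the block is forced against the towel rail (more than 70 N) (contact force between end_block and towel_rail above 70 N).
It fails at once if another thing on the bench is shoved (by more than 30 mm) (distance of any of glue_bottle, sanding_block, flat_brush, pencil, tape_roll, spring_clamp_1 from where it was at the start of the episode above 0.03 m).
It also fails if it takes over 64 s, if anything falls off the work surface, if the arm or the gripper's body presses on something with over 40 N, if the wrist force passes 120 N, or if a joint passes its speed limit or range.

## Robot

A 6-joint arm with a two-finger parallel gripper is mounted at the origin on a cart in front of the work surface, level with it; the furniture and walls round the work are solid. World frame = base frame: x ahead of the robot, y to its left, z up, the work surface at z = 0. Lengths are in m, angles in rad, forces in N, time in s.
With the tool pointing down it reaches from about 0.35 to 1 m from the base axis. Payload 7.1 kg.
Tool frame: the origin (TCP) lies between the finger pads; the fingertips stand 22 mm ahead of it and the grasp point (between the pads) lies 3 mm ahead of it; z points along the fingers, y is the line along which they close (so a half turn about z gives the same grasp; the last joint's range is limited). The gripper opens to 85 mm and grips with 20 to 120 N. Pads are 22 mm wide; open, the fingers measure 114 mm over their backs; the gripper's body (76 mm by 85 mm) begins 54 mm behind the grasp point. The pads swing forward as they close: fully open they stand 13 mm farther back than shut.
Start: joints at [-1.193, 0.423, 1.63, -0, 1.089, -0.019], TCP at [0.242, -0.576, 0.253] pointing down, gripper open.
Joint ranges: [-3, 3], [-0.9, 2.11], [0.09, 2.58], [-1.31, 4.45], [0.11, 2.69], [-2.54, 2.54]. Speed limits (rad/s): [2.39, 2.39, 3.01, 3.14, 3.14, 3.14].

## Interface

Orientations are given as a rotation vector (axis times angle).
In Python, from rig import manip gives the robot as it stands. The module is installed in compiled form; this text tells all that it offers. Calls block until the motion is done:
- manip.move_to(position, orientation): joint-space move of the TCP to a pose.
- manip.servo_line(position, orientation=None, rate=0.15): straight line of the TCP; orientation=None keeps the orientation; rate is the mean speed in m/s.
- manip.set_joints(angles): joint-space move.
- manip.command_gripper(opening, f_grip=None): finger opening in m; f_grip is the grip in N (None keeps the last); returns when the fingers have stopped.
- manip.hold(seconds).
- manip.solve_ik(position, orientation): joint angles nearest the present ones, or None.
- manip.camera(name): name is "scene" or "top" or "wrist"; returns a dict with "image" (400x640x3 uint8, red, green, blue), "fx", "fy", "cx", "cy" (pixels), "cam_to_world" (4x4, takes a point from camera to world coordinates); the wrist camera has in their place "mount" (4x4, takes a point from camera to tool coordinates, whose origin is the TCP and whose axes are the flange's). Camera axes: x right, y down, z forward; pixel columns grow to the right and rows downward; lengths in m; the calibration is good to about 2 mm. A picture is of the moment at which its call begins: read the wrist's pose just before it. There is no depth.
A pose or a line that the arm cannot do raises manip.IKError and nothing moves.
- manip.sign_off(): hands the job in; it is judged then, once.
Readings, each from a call of its own:
- manip.get_time(): time.
- manip.get_joint_positions(): joint angles.
- manip.get_joint_vel(): joint speeds.
- manip.get_tau(): joint torques, N m.
- manip.get_position(): TCP position.
- manip.get_ee_rot(): TCP orientation.
- manip.get_contact_force(): force on the tool from outside, world axes, zero at the start.
- manip.get_torque(): the same for the moment, N m.
- manip.get_width(): finger opening in m.
- manip.get_grip_force(): force on a finger pad.
Only numpy, scipy, OpenCV 4.12 (cv2) and the standard library are available. Lean on these libraries where they do the work, as an engineer would, in place of code of your own. Each camera call takes 0.05 s, during which the arm holds its last target. There are 200 camera calls.

## Working session

There is one attempt and no reset: what is moved stays moved. The work goes in short steps, each a Python script; the robot and the scene stay as the last script left them, time stands still between calls to the robot, and variables do not carry over. Pictures are saved under pics/ and viewed, at most 10 in all, crops included, and the job is handed in when it is done.

```bash
mkdir -p pics
python3 - <<'E'
from rig import manip
import cv2,numpy as np
np.set_printoptions(precision=4,suppress=True)
for n in ("top","scene"):
    c=manip.camera(n); cv2.imwrite(f"pics/{n}0.png",c["image"][:,:,::-1])
    print(n,c["fx"],c["fy"],c["cx"],c["cy"]);print(c["cam_to_world"])
print(manip.get_time(),manip.get_ee_rot(),manip.camera("wrist")["mount"])
E
```

```text
top 473.71491750046613 473.71491750046613 320.6198141574281 200.54286533991808
[[ 0.0021 -0.9818  0.1901  0.2381]
 [-1.     -0.002   0.0005  0.4275]
 [-0.0001 -0.1901 -0.9818  1.2556]
 [ 0.      0.      0.      1.    ]]
scene 414.00737485096266 414.00737485096266 315.2988592835009 201.53038304443814
[[-0.7628 -0.443   0.471  -0.0605]
 [-0.6465  0.5083 -0.569   1.0529]
 [ 0.0126 -0.7385 -0.6741  0.858 ]
 [ 0.      0.      0.      1.    ]]
0.1 [-3.0786 -0.6189  0.0004] [[ 0.0004 -0.9469 -0.3216  0.0815]
 [ 1.      0.0003  0.0005 -0.0006]
 [-0.0004 -0.3216  0.9469 -0.1204]
 [ 0.      0.      0.      1.    ]]
```

View pics/top0.png

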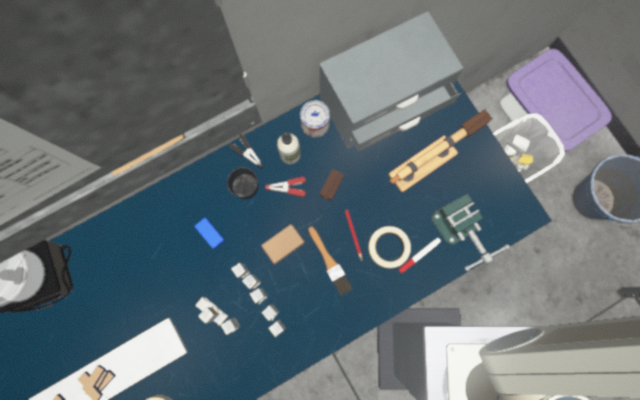

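View pics/scene0.png

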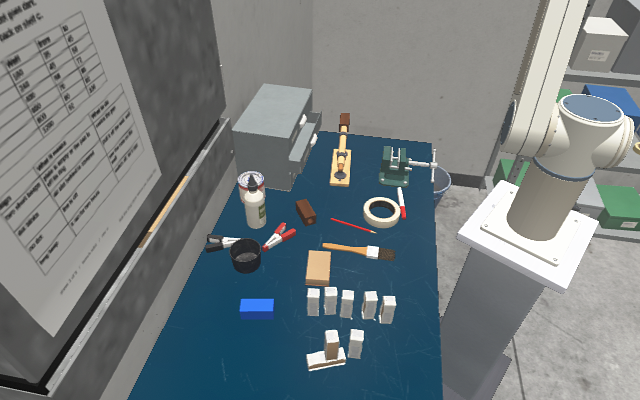

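Run:
```python
import cv2,numpy as np
a=cv2.imread("pics/top0.png")[95:215,310:500]; a=cv2.resize(a,None,fx=4.2,fy=4.2,interpolation=cv2.INTER_CUBIC)
cv2.imwrite("pics/crop1.png",a)
b=cv2.imread("pics/scene0.png")[100:235,290:390];b=cv2.resize(b,None,fx=4.4,fy=4.4,interpolation=cv2.INTER_CUBIC)
cv2.imwrite("pics/crop2.png",b)
```

```text
(no output)
```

View pics/crop1.png

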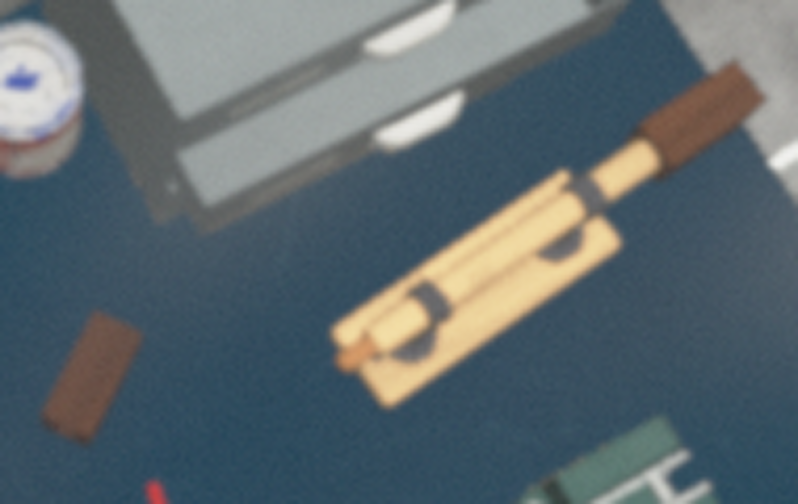

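View pics/crop2.png

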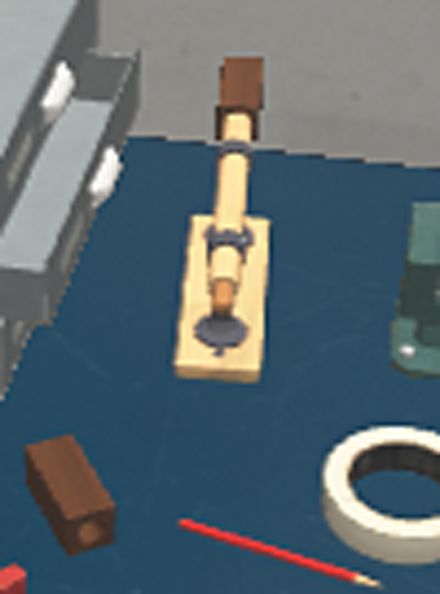

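```bash
cat > h.py <<'E'
from rig import manip
import cv2,numpy as np
from scipy.spatial.transform import Rotation as R
np.set_printoptions(precision=4,suppress=True)
TOP=dict(fx=473.715,cx=320.62,cy=200.54)
def ray(c,T,u,v,z):
    d=T[:3,:3]@np.array([(u-c["cx"])/c["fx"],(v-c["cy"])/c["fx"],1]); o=T[:3,3]
    return o+d*(z-o[2])/d[2]
def proj(c,T,P):
    p=(np.atleast_2d(P)-T[:3,3])@T[:3,:3]
    return np.c_[c["fx"]*p[:,0]/p[:,2]+c["cx"],c["fx"]*p[:,1]/p[:,2]+c["cy"]]
def wrist():
    T=np.eye(4);T[:3,:3]=R.from_rotvec(manip.get_ee_rot()).as_matrix();T[:3,3]=manip.get_position()
    c=manip.camera("wrist");return c,T@c["mount"]
def down(phi): # tool y axis at heading phi, z down
    y=np.array([np.cos(phi),np.sin(phi),0]);z=np.array([0,0,-1.]);return R.from_matrix(np.c_[np.cross(y,z),y,z]).as_rotvec()
E
python3 - <<'E'
from h import *
c=manip.camera("top");T=c["cam_to_world"]
g=lambda x,y,z:ray(c,T,(x-0)/4.2+310-.4,y/4.2+95-.4,z)
sh=g(375,345,.09);far=g(650,155,.09);tip=g(340,358,.09)
print("shoulder",sh,"far",far,"tip",tip, np.linalg.norm(tip-sh))
d=sh-far;print("rail heading deg",np.degrees(np.arctan2(d[1],d[0])),np.linalg.norm(d))
for p in [(97,312),(142,335),(88,442),(43,415)]: print(g(*p,.034))
b=np.mean([g(*p,.034) for p in [(97,312),(142,335),(88,442),(43,415)]],0)
s=manip.camera("scene")
print("hole? world (z=.017)",ray(s,s["cam_to_world"],90/4.4+290,532/4.4+100,.017),"centre",b)
print("bottle etc",[ray(c,T,u,v,.0) for u,v in [(289,150),(315,118),(355,232),(388,247),(285,187),(455,220)]])
E
```

```text
shoulder [0.5256 0.2301 0.09  ] far [0.6459 0.0578 0.09  ] tip [0.5175 0.2514 0.09  ] 0.02278406640742267
rail heading deg 124.92464240433748 0.21023812035304332
[0.5605 0.3962 0.034 ]
[0.5456 0.3678 0.034 ]
[0.4766 0.402  0.034 ]
[0.4938 0.4302 0.034 ]
hole? world (z=.017) [0.4843 0.4151 0.017 ] centre [0.5191 0.399  0.034 ]
bottle etc [array([0.623 , 0.5156, 0.    ]), array([0.7161, 0.4443, 0.    ]), array([0.396 , 0.3363, 0.    ]), array([0.3562, 0.2493, 0.    ]), array([0.5185, 0.5249, 0.    ]), array([0.4289, 0.0681, 0.    ])]
```

```bash
cat >> h.py <<'E'
def pose(h,s,p=0,roll=0):
    """h: hole heading(rad), s=+1: tool x along hole, p: tool z tilts toward hole, roll about hole axis"""
    a=np.array([np.cos(h),np.sin(h),0]);dn=np.array([0,0,-1.])
    z=np.cos(p)*dn+np.sin(p)*a; y=s*np.cross(dn,a); x=np.cross(y,z)
    return R.from_rotvec(roll*a)*R.from_matrix(np.c_[x,y,z])
E
python3 - <<'E'
from h import *
hb=np.radians(153);hs=np.radians(125-180)
B=np.array([.519,.399,.026]);S=np.array([.5256,.2301,.09])+.038*np.array([np.cos(hs+np.pi),np.sin(hs+np.pi),0])
for s in (1,-1):
  for p in (-30,-15,0,15,30,40):
    q=manip.solve_ik(B,pose(hb,s,np.radians(p)).as_rotvec())
    if q is None: print("bench none",s,p);continue
    print("bench",s,p,np.array(q))
    for r in (-60,-40,-20,0,20,40,60):
        q=manip.solve_ik(S,pose(hs,s,np.radians(p),np.radians(r)).as_rotvec())
        if q is not None: print("   spig",r,np.array(q))
E
```

```text
bench 1 -30 [ 0.8446  0.7835  1.7569 -0.8976  0.6673  0.4855]
   spig 0 [0.2268 0.6713 1.7737 0.5854 0.9955 2.3588]
   spig 20 [0.1679 0.6284 1.9475 0.9763 0.7733 1.8113]
   spig 40 [0.1002 0.6704 2.0863 1.5349 0.7877 1.0626]
   spig 60 [0.0364 0.8071 2.163  1.8958 1.0613 0.4614]
bench 1 -15 [ 0.7406  0.7536  1.7151 -0.4282  0.6231 -0.0155]
   spig 20 [0.2834 0.55   2.0172 0.8634 0.4805 2.0093]
   spig 40 [0.2208 0.5989 2.1821 1.9402 0.535  0.8104]
   spig 60 [0.1573 0.7751 2.2767 2.3507 1.0024 0.2212]
bench 1 0 [ 0.6372  0.7649  1.6491 -0.      0.7276 -0.4623]
   spig 40 [0.3871 0.5683 2.2363 2.7426 0.3758 0.2012]
   spig 60 [0.3452 0.7703 2.341  2.8711 1.018  0.0093]
bench 1 15 [ 0.5433  0.8134  1.5642  0.2791  0.9236 -0.743 ]
   spig 20 [ 0.5797  0.5307  2.0657 -0.9399  0.3127 -2.2558]
   spig 40 [ 0.5732  0.5866  2.2382  3.71    0.4523 -0.5511]
   spig 60 [ 0.5663  0.7845  2.3393  3.3996  1.0495 -0.1535]
bench 1 30 [ 0.4645  0.8921  1.4663  0.4557  1.1544 -0.9007]
   spig 0 [ 0.704   0.6374  1.856  -0.7267  0.847  -2.502 ]
   spig 20 [ 0.7199  0.5959  2.038  -1.233   0.5956 -1.85
[... 864 characters left out ...]
0249  1.3186 -0.482   1.8317 -0.0961]
   spig -40 [ 0.684   0.8762  1.4802 -0.4764  1.5199  0.0892]
   spig -20 [ 0.6922  0.7401  1.6644 -0.5376  1.1844  0.3078]
   spig 0 [ 0.704   0.6374  1.856  -0.7267  0.847   0.6396]
   spig 20 [ 0.7199  0.5959  2.038  -1.233   0.5956  1.2903]
   spig 40 [0.7391 0.6494 2.1874 4.2731 0.6772 2.2326]
bench -1 40 [0.4217 0.957  1.3969 0.5442 1.3132 2.1784]
   spig -60 [ 0.7338  1.025   1.3674 -0.6075  1.7943 -0.079 ]
   spig -40 [ 0.7421  0.8944  1.5104 -0.6109  1.5207  0.1576]
   spig -20 [ 0.7551  0.7769  1.6738 -0.6869  1.2337  0.4343]
   spig 0 [ 0.7735  0.6914  1.8431 -0.8818  0.9645  0.8162]
   spig 20 [ 0.7972  0.661   2.0018 -1.273   0.7917  1.3986]
```

Run:
```python
from h import *
a=manip.camera("top");b=manip.camera("scene")
def P(c):
    K=np.array([[c["fx"],0,c["cx"]],[0,c["fx"],c["cy"]],[0,0,1]]);return K@np.linalg.inv(c["cam_to_world"])[:3]
for n,t,s in [("lowhandle",(420,122),(107,172)),("draw corner top",(207,205),(48,268)),("uphandle",(410,28),(60,88)),("shoulder",(375,345),(224,282))]:
    X=cv2.triangulatePoints(P(a),P(b),np.array([t[0]/4.2+309.6,t[1]/4.2+94.6]),np.array([s[0]/4.4+289.6,s[1]/4.4+99.6]));print(n,(X[:3]/X[3]).T)
for s,p,r in [(-1,12,0),(-1,18,0),(1,-25,0),(1,-20,0),(1,-25,10)]:
    p,r=np.radians([p,r])
    print(s,p,r,[None if q is None else np.array(q) for q in (manip.solve_ik([.519,.399,.026],pose(np.radians(153),s,p).as_rotvec()),manip.solve_ik([.504,.261,.09],pose(np.radians(-55),s,p,r).as_rotvec()))])
# candidate views + final poses
for nm,pos,rot in [("view block",[.53,.36,.2],pose(np.radians(153),1)),("view spig",[.52,.24,.26],pose(np.radians(125),1)),
  *[(f"final s{s} h{h}",[.45,.15,.3],R.from_matrix(np.c_[np.array([0,0,s]),np.cross([np.cos(h),np.sin(h),0],[0,0,s]),[np.cos(h),np.sin(h),0]])) for s in (1,-1) for h in (0,.4,.8,1.2)]]:
    q=manip.solve_ik(pos,rot.as_rotvec());print(nm,None if q is None else np.array(q))
```

```text
lowhandle [[0.6563 0.2024 0.1151]]
draw corner top [[0.5984 0.3324 0.1303]]
uphandle [[0.6884 0.2185 0.1799]]
shoulder [[0.5234 0.2313 0.0977]]
-1 0.20943951023931956 0.0 [array([0.561 , 0.8011, 1.5824, 0.2336, 0.8803, 2.4428]), array([ 0.559 ,  0.5805,  1.8593, -0.3216,  0.7167,  0.1931])]
-1 0.3141592653589793 0.0 [array([0.5262, 0.827 , 1.5455, 0.3206, 0.9682, 2.3592]), array([ 0.6091,  0.5932,  1.8611, -0.4735,  0.7445,  0.3586])]
1 -0.4363323129985824 0.0 [array([ 0.8105,  0.769 ,  1.7459, -0.751 ,  0.6356,  0.3272]), array([0.2601, 0.6459, 1.7894, 0.5166, 0.9332, 2.4318])]
1 -0.3490658503988659 0.0 [array([ 0.7757,  0.759 ,  1.732 , -0.5916,  0.6204,  0.1572]), array([0.296 , 0.6238, 1.8041, 0.4375, 0.875 , 2.5166])]
1 -0.4363323129985824 0.17453292519943295 [array([ 0.8105,  0.769 ,  1.7459, -0.751 ,  0.6356,  0.3272]), array([0.2328, 0.6126, 1.8841, 0.6918, 0.785 , 2.1921])]
view block [ 0.5781  0.5065  1.6312 -0.      1.0038 -0.5215]
view spig [ 0.4116  0.3391  1.7419  0.      1.0606 -0.1992]
final s1 h0 [ 0.6677  0.5763  2.5698  3.8093  1.5744 -1.568 ]
final s1 h0.4 None
final s1 h0.8 [-0.2394  0.5599  2.5024  2.1008  1.5307 -1.5024]
final s1 h1.2 [-0.338   0.5681  2.287   1.6022  1.5615 -1.2845]
final s-1 h0 [0.6677 0.5763 2.5698 3.8093 1.5744 1.5736]
final s-1 h0.4 None
final s-1 h0.8 [-0.2394  0.5599  2.5024  2.1008  1.5307  1.6392]
final s-1 h1.2 [-0.338   0.5681  2.287   1.6022  1.5615  1.8571]
```

Run:
```python
from h import *
import pickle
manip.move_to([.515,.245,.25],pose(np.radians(125),1).as_rotvec()); manip.hold(.2)
c,T=wrist();v=[(c,T)];cv2.imwrite("pics/w1.png",c["image"][:,:,::-1])
manip.move_to([.519,.399,.2],pose(np.radians(153),1).as_rotvec()); manip.hold(.2)
c,T=wrist();v.append((c,T));cv2.imwrite("pics/w2.png",c["image"][:,:,::-1])
pickle.dump(v,open("v.pkl","wb"));print(manip.get_time(),c["fx"],c["cx"],c["cy"])
```

```text
4.575 317.16399227940974 315.8249931569516 199.66517779502425
```

View pics/w1.png

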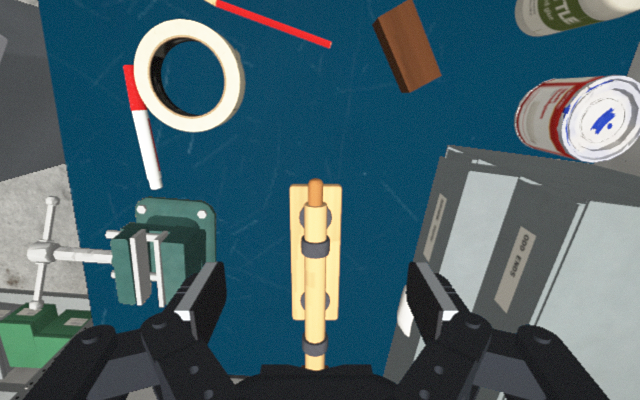

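View pics/w2.png

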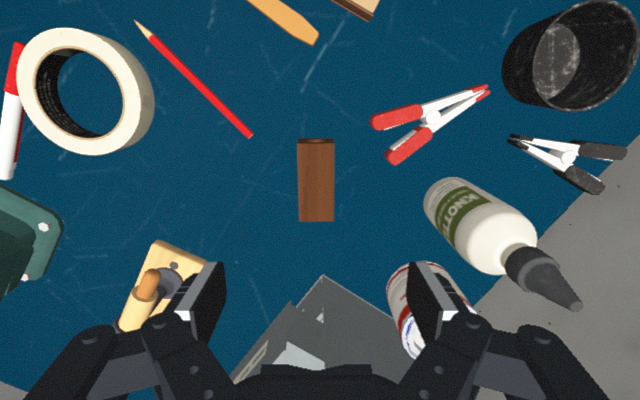

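Run:
```python
from h import *
import pickle
(c1,T1),(c2,T2)=pickle.load(open("v.pkl","rb"))
I=c1["image"].astype(int)
print("spig column profile",[(r,*I[r,313:318].mean(0).astype(int)) for r in range(174,214,2)])
m=(I[:,:,0]>I[:,:,2]+30)
for r in (185,190,195,200): # spigot
    k=np.flatnonzero(m[r,280:350])+280; print(r,k.min(),k.max(), [tuple(I[r,x]) for x in ()])
for r in (212,222,226): print(r,[int(x) for x in I[r,288:344].sum(1)])
J=c2["image"].astype(int)
mb=((J[:,:,0]>J[:,:,2]+15)&(J[:,:,0]<190)).astype(np.uint8)[125:235,280:350]
n,l,st,ce=cv2.connectedComponentsWithStats(mb);k=1+st[1:,4].argmax();print(st[k],ce[k]+[280,125])
for r in (15,20,40,60,80,95): 
    q=np.flatnonzero(l[r]==k)+280;print(r+125,q.min() if len(q) else None,q.max() if len(q) else None)
for x in (303,308,316,324,330): q=np.flatnonzero(l[:,x-280]==k)+125;print(x,q.min(),q.max(),J[134:150,x].sum(1))
```

```text
spig column profile [(174, np.int64(19), np.int64(74), np.int64(102)), (176, np.int64(10), np.int64(70), np.int64(100)), (178, np.int64(90), np.int64(75), np.int64(69)), (180, np.int64(176), np.int64(119), np.int64(67)), (182, np.int64(231), np.int64(162), np.int64(93)), (184, np.int64(236), np.int64(169), np.int64(97)), (186, np.int64(238), np.int64(171), np.int64(99)), (188, np.int64(239), np.int64(172), np.int64(99)), (190, np.int64(238), np.int64(171), np.int64(98)), (192, np.int64(239), np.int64(175), np.int64(102)), (194, np.int64(238), np.int64(171), np.int64(99)), (196, np.int64(238), np.int64(171), np.int64(99)), (198, np.int64(238), np.int64(170), np.int64(100)), (200, np.int64(237), np.int64(170), np.int64(98)), (202, np.int64(237), np.int64(169), np.int64(97)), (204, np.int64(238), np.int64(170), np.int64(98)), (206, np.int64(191), np.int64(140), np.int64(91)), (208, np.int64(255), np.int64(237), np.int64(168)), (210, np.int64(254), np.int64(241), np.int64(177)), (212, np.int64(254), np.int64(242), np.int64(178))]
185 291 339 []
190 289 341 []
195 289 341 []
200 290 341 [
[... 665 characters left out ...]
, 619, 639, 657, 675, 681, 677, 676, 670, 674, 674, 674, 673, 670, 664, 661, 656, 650, 628, 606, 546, 407, 348, 458, 622, 661, 660, 653, 648, 645, 637, 644, 653, 640, 630, 455, 245, 190, 164]
[  17   14   37   83 2945] [315.4995 179.1952]
140 299 332
145 297 333
165 298 333
185 298 333
205 299 333
220 299 333
303 139 220 [208 194 213 192 158 133 108 136 122 177 237 246 259 238 232 241]
308 139 220 [194 196 176 194 160 141 161 179 136 186 231 234 226 235 237 227]
316 139 220 [163 189 192 184 157 211 245 264 166 188 224 233 232 238 248 247]
324 139 220 [179 188 168 190 154 160 155 146 119 209 248 246 234 254 248 243]
330 139 220 [169 188 189 196 154 126 117 143 132 209 236 249 253 246 256 250]
```

Run:
```python
from h import *
import pickle
(c1,T1),(c2,T2)=pickle.load(open("v.pkl","rb"))
I=c1["image"].astype(float).sum(2)
pts=[]
for r in list(range(210,230))+list(range(262,292)):
    row=I[r]
    # half level 480, search outward from 315
    L=next(x for x in range(314,290,-1) if row[x]<500);Rr=next(x for x in range(314,345) if row[x]<500)
    l=L+(500-row[L])/(row[L+1]-row[L]);rr=Rr-(500-row[Rr])/(row[Rr-1]-row[Rr])
    pts.append((r,(l+rr)/2,rr-l))
pts=np.array(pts);print(pts[::4])
good=abs(pts[:,2]-np.median(pts[:,2]))<3
f=np.polyfit(pts[good,0],pts[good,1],1);u=lambda r:np.polyval(f,r)
a=ray(c1,T1,u(212),212,.09);b=ray(c1,T1,u(290),290,.09)
h=np.arctan2(*(a-b)[1::-1]);print("heading",np.degrees(h))
d=np.array([np.cos(h),np.sin(h),0])
for r,z in ((207,.101),(205.3,.097)): print("shoulder",r,ray(c1,T1,u(r),r,z))
s=ray(c1,T1,u(207),207,.101); s=s*[1,1,0]+[0,0,.09]
print("predict tip rows",proj(c1,T1,[s+24*.001*d, s+.024*d+[0,0,.004], s+.022*d+[0,0,.007]]), "bracket",proj(c1,T1,[s-.035*d+[0,0,.0145],s-.051*d+[0,0,.0145]]))
# block
k=[ray(c2,T2,297.5,143.5,.034),ray(c2,T2,333.7,143.5,.034),ray(c2,T2,333.7,220.7,.034),ray(c2,T2,298.7,220.7,.034)]
k=np.array(k);print(k,k.mean(0),np.linalg.norm(k[0]-k[3]),np.linalg.norm(k[0]-k[1]),np.linalg.norm(k[2]-k[3]))
e=(k[0]+k[1]-k[2]-k[3]);print("hole heading",np.degrees(np.arctan2(e[1],e[0])))
for z in (.1,.12): print(z,ray(c1,T1,450,150,z))
```

```text
Traceback (most recent call last):
StopIteration
```

Run:
```python
from h import *
import pickle
(c1,T1),(c2,T2)=pickle.load(open("v.pkl","rb"))
I=c1["image"].astype(float).sum(2)
pts=[]
for r in list(range(210,226))+list(range(322,337)):
    row=I[r]
    try: L=next(x for x in range(314,290,-1) if row[x]<500);Rr=next(x for x in range(314,345) if row[x]<500)
    except StopIteration: continue
    l=L+(500-row[L])/(row[L+1]-row[L]);rr=Rr-(500-row[Rr])/(row[Rr-1]-row[Rr])
    pts.append((r,(l+rr)/2,rr-l))
pts=np.array(pts);print(pts[::4])
good=abs(pts[:,2]-np.median(pts[:,2]))<4
f=np.polyfit(pts[good,0],pts[good,1],1);u=lambda r:np.polyval(f,r)
a=ray(c1,T1,u(212),212,.09);b=ray(c1,T1,u(330),330,.09)
h=np.arctan2(*(a-b)[1::-1]);print("heading",np.degrees(h))
d=np.array([np.cos(h),np.sin(h),0])
for r,z in ((207,.101),(205.3,.097)): print("shoulder",r,ray(c1,T1,u(r),r,z))
s=ray(c1,T1,u(207),207,.101); s=s*[1,1,0]+[0,0,.09]
print("predict tip rows",proj(c1,T1,[s+24*.001*d, s+.024*d+[0,0,.004], s+.022*d+[0,0,.007]]), "bracket",proj(c1,T1,[s-.035*d+[0,0,.0145],s-.051*d+[0,0,.0145]]))
k=[ray(c2,T2,297.5,143.5,.034),ray(c2,T2,333.7,143.5,.034),ray(c2,T2,333.7,220.7,.034),ray(c2,T2,298.7,220.7,.034)]
k=np.array(k);print(k,k.mean(0),np.linalg.norm(k[0]-k[3]),np.linalg.norm(k[0]-k[1]),np.linalg.norm(k[2]-k[3]))
e=(k[0]+k[1]-k[2]-k[3]);print("hole heading",np.degrees(np.arctan2(e[1],e[0])))
for z in (.1,.12): print(z,ray(c1,T1,450,150,z))
```

```text
[[210.     315.0885  21.1858]
 [214.     315.0179  21.0771]
 [218.     315.0467  21.0315]
 [222.     314.972   20.8684]
 [322.     314.3506  18.5488]
 [326.     314.3626  18.4176]
 [330.     314.3182  18.34  ]
 [334.     314.2918  18.0413]]
heading 124.59665040725582
shoulder 207 [0.5222 0.2313 0.101 ]
shoulder 205.3 [0.5221 0.2315 0.097 ]
predict tip rows [[315.2734 178.1608]
 [315.2665 179.3063]
 [315.2475 182.3476]] bracket [[314.8612 243.6613]
 [314.7649 258.9207]]
[[0.4762 0.4008 0.034 ]
 [0.4911 0.4299 0.034 ]
 [0.5587 0.3968 0.034 ]
 [0.5431 0.3663 0.034 ]] [0.5173 0.3984 0.034 ] 0.07528082566408772 0.032658696848493964 0.03425608631967921
hole heading 153.33224986610057
0.1 [0.5873 0.3397 0.1   ]
0.12 [0.5783 0.3377 0.12  ]
```

```bash
cat >> h.py <<'E'
P=np.radians(14);L=.0113
SH=np.array([.5222,.2313,.09]);HD=np.radians(124.6);D=np.array([np.cos(HD),np.sin(HD),0])
HB=np.radians(153.3);CB=np.array([.5173,.3984,.017])
RB=pose(HB,-1,P);RS=pose(HD-np.pi,-1,P)
def tcp(C,Rt,l=L): return np.asarray(C)-Rt.apply([0,0,l])
E
python3 - <<'E'
from h import *
up=np.array([0,0,1.])
manip.command_gripper(.062,40)
manip.move_to(tcp(CB+.1*up,RB),RB.as_rotvec())
manip.servo_line(tcp(CB,RB),rate=.1)
f0=np.array(manip.get_contact_force())
manip.command_gripper(.0,40)
print("w",manip.get_width(),manip.get_grip_force(),manip.get_time(),f0)
manip.servo_line(tcp(CB+.2*up,RB),rate=.2)
C=SH+.085*D
manip.move_to(tcp(C+.12*up,RS),RS.as_rotvec())
manip.servo_line(tcp(C,RS),rate=.12);manip.hold(.3)
print("w",manip.get_width(),manip.get_time(),manip.get_contact_force(),manip.get_joint_positions())
a=manip.camera("scene")["image"][95:235,250:420,::-1];b=wrist()[0]["image"][:,:,::-1]
cv2.imwrite("pics/pre.png",np.vstack([cv2.resize(a,(340,280),interpolation=cv2.INTER_CUBIC),cv2.resize(b[100:400,150:490],(340,300))]))
E
```

```text
w 0.03335263869464494 41.40965670347214 8.9167 [-0.4121  0.293   0.8515]
w 0.03363433974765502 13.4667 [-0.5017 -0.7783 -1.4404] [ 0.67    0.5655  1.8561 -0.355   0.7677  0.3288]
```

View pics/pre.png

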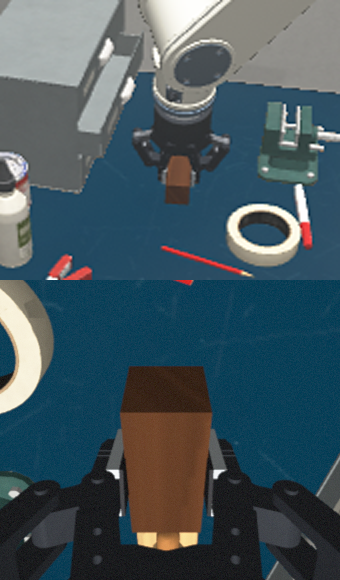

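Run:
```python
from h import *
f0=np.array(manip.get_contact_force())
for o in [.070,.066,.063,.061,.059,.057,.055,.052,.049,.046,.043,.040,.038,.037]:
    manip.servo_line(tcp(SH+o*D,RS),rate=.04)
    f=np.array(manip.get_contact_force())-f0
    ax=f@D; n=np.array([-D[1],D[0],0]); print(o,"axial %.1f lat %.1f up %.1f"%(ax,f@n,f[2]),"reach %.4f"%((np.array(manip.get_position())-tcp(SH,RS))@D),manip.get_torque())
    if abs(ax)>12 or np.hypot(f@n,f[2])>15: print("stop");break
print(manip.get_time(),manip.get_width())
```

```text
0.07 axial 0.5 lat -0.4 up 0.8 reach 0.0697 [0.1127 0.0558 0.0146]
0.066 axial 0.8 lat -0.6 up -0.3 reach 0.0659 [0.119  0.1001 0.0333]
0.063 axial 0.5 lat -0.1 up -0.6 reach 0.0629 [0.1076 0.1037 0.0073]
0.061 axial 0.0 lat -0.2 up -0.5 reach 0.0609 [0.1319 0.1608 0.0133]
0.059 axial -0.2 lat -0.2 up -0.6 reach 0.0589 [0.1139 0.1185 0.0761]
0.057 axial -0.2 lat -0.2 up 0.2 reach 0.0569 [ 0.1047  0.0894 -0.0462]
0.055 axial -0.9 lat -0.7 up -0.5 reach 0.0549 [0.1157 0.0526 0.0383]
0.052 axial -0.8 lat -0.7 up -0.2 reach 0.0518 [ 0.1161 -0.0365  0.0114]
0.049 axial 0.3 lat -1.1 up -0.5 reach 0.0488 [ 0.0882 -0.0562  0.0675]
0.046 axial -1.5 lat -1.6 up -0.3 reach 0.0458 [ 0.1453 -0.0947  0.0571]
0.043 axial -0.5 lat -1.8 up 0.2 reach 0.0428 [ 0.1014 -0.1911  0.1115]
0.04 axial -0.5 lat -2.8 up -0.8 reach 0.0398 [ 0.1099 -0.1851  0.0683]
0.038 axial -1.1 lat -2.0 up 0.1 reach 0.0378 [ 0.1774 -0.2659  0.0937]
0.037 axial 0.5 lat -2.3 up 0.2 reach 0.0370 [ 0.2139 -0.1603  0.1258]
17.3417 0.03353550079602774
```

Run:
```python
from h import *
f0=np.array([-0.3,-.6,-1.2])
for o in np.arange(.036,.029,-.001):
    manip.servo_line(tcp(SH+o*D,RS),rate=.02)
    f=np.array(manip.get_contact_force())-f0
    r=(np.array(manip.get_position())-tcp(SH,RS))@D
    print("%.4f axial %.1f reach %.4f"%(o,f@D,r),f)
    if f@D>7: break
manip.hold(.2)
manip.command_gripper(.062)
manip.hold(.3);print(manip.get_time(),manip.get_width(),manip.get_contact_force())
a=manip.camera("scene")["image"][95:235,250:420,::-1];b=wrist()[0]["image"][:,:,::-1]
cv2.imwrite("pics/fit.png",np.vstack([cv2.resize(a,(340,280),interpolation=cv2.INTER_CUBIC),cv2.resize(b[100:400,150:490],(340,300))]))
```

```text
0.0360 axial 0.8 reach 0.0360 [1.963  2.3469 0.6195]
0.0350 axial 6.5 reach 0.0357 [-2.5161  6.1979  2.7485]
0.0340 axial 12.3 reach 0.0357 [-5.9115 10.821   3.9589]
18.9833 0.061956490969547584 [-1.2243  0.2171  0.5577]
```

View pics/fit.png

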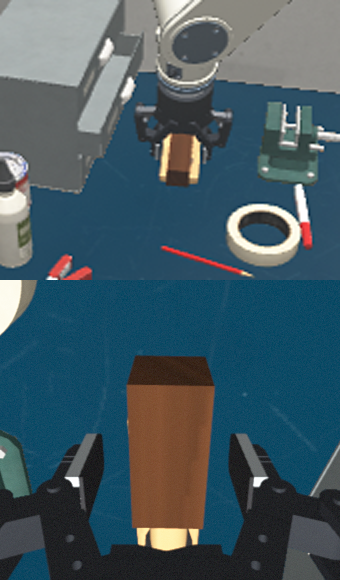

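```bash
cat >> h.py <<'E'
def final(g,pe):
    a=np.array([0,0,1.]);w=np.array([np.cos(g),np.sin(g),0]);z=np.cos(pe)*w+np.sin(pe)*a;y=-np.cross(w,a)
    return R.from_matrix(np.c_[np.cross(y,z),y,z])
E
python3 - <<'E'
from h import *
q0=np.array(manip.get_joint_positions());print(q0)
lo=np.array([-3,-.9,.09,-1.31,.11,-2.54]);hi=np.array([3,2.11,2.58,4.45,2.69,2.54])
out=[]
for x in (.3,.4,.5):
  for y in (.1,.2,.3,.4):
    for z in (.3,.36):
      for g in np.radians(range(-60,200,20)):
        q=manip.solve_ik([x,y,z],final(g,np.radians(10)).as_rotvec())
        if q is None: continue
        q=np.array(q);m=np.minimum(q-lo,hi-q).min()
        if m>.15: out.append((abs(q-q0).max(),x,y,z,round(np.degrees(g)),q))
out.sort(key=lambda t:t[0]);print(len(out))
for o in out[:14]: print(*o)
E
```

```text
[ 0.5792  0.5641  1.861  -0.3651  0.7442  0.2488]
173
1.1632735384378827 0.3 0.1 0.3 -60 [ 1.0906  0.7017  2.2583 -1.0389  1.8404  1.412 ]
1.1701139780188647 0.3 0.1 0.36 -60 [ 1.0906  0.5406  2.2684 -1.0806  1.9143  1.274 ]
1.2074238115222604 0.3 0.2 0.3 -60 [ 1.1898  0.7256  2.0662 -0.9863  1.9516  1.2764]
1.2725195477309486 0.3 0.2 0.36 -60 [ 1.1898  0.5951  2.0747 -1.0317  2.0167  1.1636]
1.316370622916712 0.3 0.3 0.3 -60 [ 1.2561  0.7781  1.8588 -0.9787  2.0606  1.1512]
1.3711327894476755 0.3 0.3 0.36 -60 [ 1.2561  0.6689  1.8663 -1.0276  2.1153  1.0525]
1.4208201071918927 0.3 0.4 0.3 -60 [ 1.3031  0.8523  1.6333 -1.0072  2.165   1.0198]
1.4652994003384103 0.3 0.4 0.36 -60 [ 1.3031  0.7585  1.6402 -1.0601  2.2095  0.9283]
1.4813828322038465 0.3 0.1 0.3 80 [-0.6336  0.7127  2.4009  1.1163  1.7577  1.5963]
1.4914145348386973 0.3 0.1 0.3 100 [-0.4868  0.7028  2.2331  0.9492  1.8687  1.7402]
1.5196860749973633 0.3 0.1 0.36 80 [-0.6336  0.517   2.4132  1.1546  1.8353  1.767 ]
1.5213050316561156 0.3 0.1 0.3 160 [-0.0105  0.7756  1.8673  0.4198  2.2103  1.7701]
1.5319490664653213 0.3 0.1 0.3 180 [0.1519 0.7929 1.8102 0.1969 2.2761 1.6729]
1.5486902963085372 0.3 0.2 0.3 180 [0.3153 0.8115 1.7521 0.4171 2.2876 1.7975]
```

Run:
```python
from h import *
up=np.array([0,0,1.])
p0=np.array(manip.get_position())
manip.command_gripper(0,60);manip.hold(.2)
print("w",manip.get_width(),manip.get_grip_force(),manip.get_contact_force())
for k in (.01,.02,.03,.045,.06):
    manip.servo_line(p0+k*D,rate=.06);print(k,manip.get_contact_force())
manip.servo_line(p0+.06*D+.18*up,rate=.15)
print(manip.get_width(),manip.get_time())
Rf=final(HD-np.pi,np.radians(10))
manip.move_to([.35,.22,.36],Rf.as_rotvec());manip.hold(.5)
print(manip.get_width(),manip.get_grip_force(),manip.get_time(),manip.get_position(),manip.get_joint_vel())
s=manip.camera("scene")["image"][:,:,::-1];t=manip.camera("top")["image"][:,:,::-1];w=wrist()[0]["image"][:,:,::-1]
cv2.imwrite("pics/end.png",np.hstack([s[:,230:530],np.vstack([cv2.resize(t[120:320,250:570],(320,200)),cv2.resize(w,(320,200))])]))
```

```text
w 0.03315214164537599 59.636115320026875 [0.6485 2.5618 0.8308]
0.01 [-0.3978  1.6088 -1.219 ]
0.02 [ 0.0964 -0.3942 -0.5695]
0.03 [ 0.0588 -0.8497 -0.964 ]
0.045 [-0.5438 -0.5606 -0.6546]
0.06 [-0.0893 -0.4059 -0.2626]
0.032961375347893895 22.7417
0.0331221672428151 59.50464234687388 24.1083 [0.3502 0.2198 0.3601] [ 0.0026  0.0042  0.002  -0.0015  0.0007 -0.0003]
```

View pics/end.png

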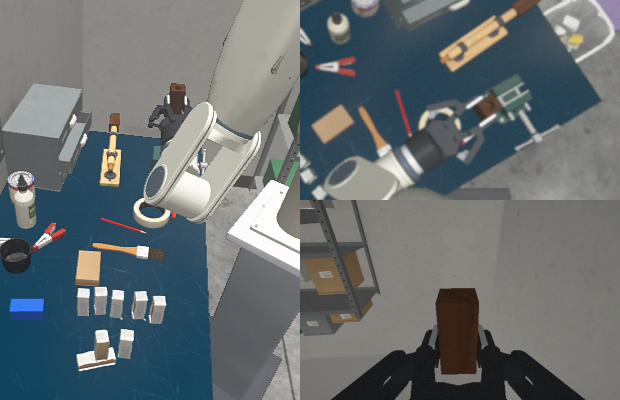

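Run:
```python
from h import *
c,T=wrist();cv2.imwrite("pics/w3.png",c["image"][:,:,::-1])
J=c["image"].astype(float);col=J[170:360,308:322].mean(1).sum(1)
g=cv2.GaussianBlur(col.reshape(-1,1),(1,5),0).ravel();d=np.diff(g);k=np.argsort(-abs(d))[:14];print(sorted((int(i)+170,round(d[i])) for i in k))
M=c["mount"]
for pe in range(2,20,3):
    p=np.radians(pe)  # in tool frame: hole = sin p z - cos p x ; outward normal of face toward camera(-z side)
    h=np.array([-np.cos(p),0,np.sin(p)]);n=np.array([-np.sin(p),0,-np.cos(p)])
    C=np.array([0,0,L]);pts=[C-.038*h-.017*n,C-.038*h+.017*n,C+.038*h+.017*n]
    print(pe,proj(c,M,pts)[:,1])
```

```text
[(173, -12), (174, -56), (175, -101), (176, -90), (177, -40), (178, -6), (204, 5), (205, 7), (345, 8), (346, 36), (347, 74), (348, 80), (349, 46), (350, 12)]
2 [187.6864 215.6996 363.0187]
5 [187.3724 220.0158 360.8243]
8 [187.2898 224.6246 358.4568]
11 [187.4489 229.5137 355.9297]
14 [187.86   234.6675 353.2558]
17 [188.5334 240.0677 350.4476]
```

Run:
```python
from h import *
from scipy.optimize import least_squares
c,T=wrist();M=c["mount"]
def f(v):
    p=v[0];h=np.array([-np.cos(p),0,np.sin(p)]);n=np.array([-np.sin(p),0,-np.cos(p)]);C=np.array([v[1],0,v[2]])
    return proj(c,M,[C-.038*h-.017*n,C-.038*h+.017*n,C+.038*h+.017*n])[:,1]-[175.7,205,348.2]
s=least_squares(f,[.1,0,L],x_scale=[.1,.01,.01]);print(np.degrees(s.x[0]),s.x,s.fun)
pe=s.x[0]
if np.radians(-1)<pe<np.radians(11):
    manip.move_to([.35,.22,.36],final(HD-np.pi,pe+np.radians(1.5)).as_rotvec());manip.hold(1)
    print(manip.get_width(),manip.get_grip_force(),manip.get_position(),manip.get_time())
```

```text
4.905724319147552 [0.0856 0.0051 0.0139] [-0.  0.  0.]
0.032955688013153274 59.49533388018608 [0.35 0.22 0.36] 25.6083
```

```bash
python3 -c "
from rig import manip
manip.hold(.5);print(manip.sign_off())"
```

```text
the job is handed in; nothing more can be done
None
```

The job is handed in: the block went fully home on the spigot hole end first and hung there untouched. I then drew it off, and the arm now holds it hole up about 0.36 m above the bench, within a few degrees of vertical by the wrist-camera estimate; no verdict came back from the sign-off.

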